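# Swing the magnetic strip past the post into its bay

## Robot

A 7-joint arm with a two-finger parallel gripper is mounted at the origin on the work surface. World frame = base frame: x ahead of the robot, y to its left, z up, the work surface at z = 0. Lengths are in mm, angles in rad, forces in N, time in s.
With the tool pointing down it reaches from about 400 to 850 mm from the base axis. Payload 4.5 kg.
Tool frame: the origin (TCP) lies on the centre line of the jaws, within the pads' length; the fingertips stand 17 mm ahead of it and the grasp point (between the pads) lies 2 mm behind it; z points along the fingers, y is the line along which they close (so a half turn about z gives the same grasp; the last joint's range is limited). The gripper opens to 88 mm and grips with 3 to 60 N. Pads are 18 mm wide; open, the fingers measure 123 mm over their backs; the gripper's body (75 mm by 187 mm) begins 45 mm behind the grasp point.
Start: joints at [-1.114, 0.689, -0.195, 1.565, 0.157, 0.902, -0.215], TCP at [256.431, 569.996, 255.743] pointing down, gripper open.
Joint ranges: [-3.01, 3.01], [-0.46, 2.08], [-1.47, 1.51], [0.13, 2.56], [-1, 4.14], [0.04, 2.09], [-2.66, 2.66]. Speed limits (rad/s): [2.57, 2.57, 3.14, 3.14, 3.14, 3.14, 3.14].

## Interface

Orientations are given as [roll, pitch, yaw] about the fixed x, y, z axes, in that order (R = Rz(yaw) Ry(pitch) Rx(roll)).
In Python, from plant import monitor, snapshot, camera_params, close_job gives the robot as it stands. The module is installed in compiled form; this text tells all that it offers.
- The arm moves only by the tool carry_out, never from a script. Its argument "steps" is text: rows parted by semicolons, each of 7 numbers parted by spaces: the shift along the world's x, y, z in mm, then the turn, a rotation vector about the world's x, y, z in degrees, then the finger opening in mm, from 0 to 88.1. A call has exactly 8 rows; each row shifts and turns the commanded pose from where the row before left it; what a row does not reach is not made up. A row lasts 1/8 s, in which the tool goes at most 62.5 mm and 10.7 degrees, less where a joint would pass 70% of its speed; a pose out of reach is approached as far as the arm can. A call with a gripper value outside its range is refused whole. The fingers move at their own pace and stop on an object; "force" is the grip in N (left out, the last holds). Time passes only in rows, so rows that do not move let the fingers close, or fill a call up. It gives the time, the measured TCP pose, the force, the opening and the grip force at its end, in the units of the state.
- monitor.read_state(): the state, without advancing time (a new reading comes with each control period).
- snapshot(name): name is "side" or "top" or "wrist"; returns (picture, depth): 400x640x3 uint8, blue, green, red; 400x640 float32, mm along the optical axis (not along the pixel's ray), 0 where there is no reading.
- camera_params(name): a dict with "fx", "fy", "cx", "cy" (pixels), "rvec" (rotation vector, rad) and "tvec" (3), from world to camera coordinates, as OpenCV has them. Camera axes: x right, y down, z forward; pixel columns grow to the right and rows downward; lengths in mm; the calibration is good to about 2 mm. A picture is of the moment at which its call begins: read the wrist's pose just before it. camera_params takes no time and is no camera call; for the wrist camera it gives the pose at the moment of the call.
- close_job(): hands the job in; it is judged then, once.
The state is a dict: "time": time; "joints": joint angles; "joint_velocities": joint speeds; "joint_efforts": joint torques, N m; "position": TCP position; "ee_rot": TCP orientation; "force": force on the tool from outside, world axes, zero at the start; "torque": the same for the moment, N m; "opening": opening from 0.0 (shut) to 1.0 (fully open); "gripper_force": force on a finger pad.
Only numpy, scipy, OpenCV 4.12 (cv2) and the standard library are available. Lean on these libraries where they do the work, as an engineer would, in place of code of your own. Each camera call takes 0.05 s, during which the arm holds its last target. There are 200 camera calls.

## Task

Push the long walnut strip along the shelf into the low oak bay behind the steel post: first push one end so that the strip turns and that end can pass behind the post, then push the other end in, until the whole strip lies flush along the bay's back rail. Only push it with the fingers and keep it flat on the shelf, never lifting or tipping it. Leave the frog, the pepper grinder, the bottle and the egg ring where they stand.

Things in the scene. Friction and masses are not known exactly. Their poses are not given: they have to be found in the camera images.
- strip: Loose magnetic knife strip: a dark walnut bar 220 mm long, 28 mm wide and 26 mm high with a thin steel inlay on top, lying flat on the shelf, about 0.25 kg (varies), sliding with ordinary friction. Origin: centre of its underside. Its y axis runs along its length, x across it, z up.
- strip_left (a point): Centre of the strip's end face at its +y end (110 mm from the middle), 13 mm above its underside. At the start this is the end nearer to the post.
- strip_right (a point): Centre of the strip's end face at its -y end (110 mm from the middle), 13 mm above its underside.
- bay: Fixed low bay: oak walls 22 mm high, 12 mm thick, open on top and to -x (robot's side); place and yaw vary. Origin on the shelf; x points into the bay, y left along it, z up. Inner face of the back rail at x = +30 mm; end walls' inner faces at y = +130 and -140 mm, running from x = -30 to +30 mm. A flush strip has its long axis along y, its centre at x = +16 mm.
- post: Fixed round upright steel post, 16 mm in diameter and 45 mm high, in the mouth of the bay. Origin: centre of its foot, axes parallel to the bay's. In the bay's frame it stands at x = -38 mm, so 60 mm remain between it and the back rail, and y = +50 to +70 mm. The opening from the post to the end wall at y = -140 mm is shorter than the strip.
- frog: Loose white ceramic frog, about 55 mm across and 48 mm high, to the left of the bay. Origin: centre of its underside. Leave alone.
- grinder: Loose chrome pepper grinder, 52 mm in diameter, 150 mm high, standing well to the right of the bay. Origin: centre of its underside. Leave alone.
- bottle: Loose empty amber glass bottle with cork stopper, 62 mm in diameter, 180 mm high, well to the left of the bay. Origin: centre of its underside. Leave alone.
- egg_ring: Loose dark silicone egg ring, 90 mm in diameter, 16 mm high, lying in front of the left part of the bay, clear of the strip. Origin: centre of its underside. Leave alone.
There are look-alikes about, which are no part of the job. Of the things that look like the strip, take the one that is farthest from the robot's base at the start.

How it is judged:
By the outcome, as a careful person would: the job done as asked, in the order asked, and still so for the second after the job is handed in, with the robot touching nothing.
It also fails if it takes over 58 s, if anything falls off the work surface, if the arm or the gripper's body presses on something with over 40 N, if the wrist force passes 120 N, or if a joint passes its speed limit or range.

## Working session

There is one attempt and no reset: what is moved stays moved. The work goes in short steps, Python scripts to look and compute and a tool call to move; the robot and the scene stay as the last step left them, time stands still between calls to the robot, and variables do not carry over. Pictures are saved under pics/ and viewed, at most 11 in all, crops included, and the job is handed in when it is done.

Besides the shell and the picture viewer there is one more tool, called after "Emit:" as name(argument=value, ...) on one line, values as JSON. carry_out: Moves the arm, as the interface text tells. Its arguments: {"type":"object","properties":{"steps":{"type":"string"},"force":{"type":"number"}},"required":["steps"]}

```bash
mkdir -p pics; cat > h.py <<'E'
import numpy as np, cv2
from plant import monitor, snapshot, camera_params, close_job
def ray(c,u,v,z):
    R=cv2.Rodrigues(np.array(c["rvec"],float))[0]; t=np.array(c["tvec"],float).ravel()
    d=R.T@np.array([(u-c["cx"])/c["fx"],(v-c["cy"])/c["fy"],1]); o=-R.T@t
    return o+d*(z-o[2])/d[2]
def cloud(c,D):
    R=cv2.Rodrigues(np.array(c["rvec"],float))[0]; t=np.array(c["tvec"],float).ravel()
    v,u=np.mgrid[:400,:640]
    P=np.stack([(u-c["cx"])/c["fx"]*D,(v-c["cy"])/c["fy"]*D,D],-1)
    return (P-t)@R
E
python3 - <<'E'
from h import *
s=monitor.read_state(); print(s["time"],s["position"],s["ee_rot"],s["force"])
for n in("top","side"):
    c=camera_params(n); p,D=snapshot(n); cv2.imwrite(f"pics/{n}0.png",p); np.save(n+"D.npy",D); print(n,c)
E
```

```text
0.0 [256.24812507 569.40422361 254.91651091] [-3.13978285e+00  1.25146740e-04  2.71886821e+00] [-0.03043068 -0.09202785  0.41822985]
top {'fx': 412.14146178729624, 'fy': 412.14146178729624, 'cx': 316.15676549981396, 'cy': 200.66275579286963, 'rvec': array([ 2.12141046, -2.15510047,  0.15429016]), 'tvec': array([ 27.11521864, 442.53124225, 979.01450766])}
side {'fx': 395.5310795369806, 'fy': 395.5310795369806, 'cx': 314.47731530593313, 'cy': 197.31896424561043, 'rvec': array([ 2.24045125, -0.86123394,  0.32631249]), 'tvec': array([-353.33659822,  259.55335158,  822.8868143 ])}
```

View pics/top0.png

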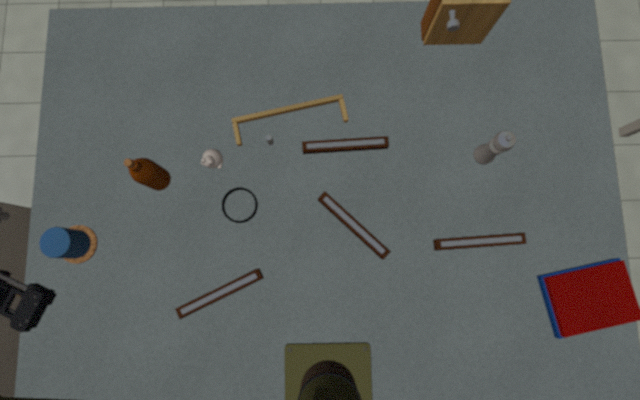

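View pics/side0.png

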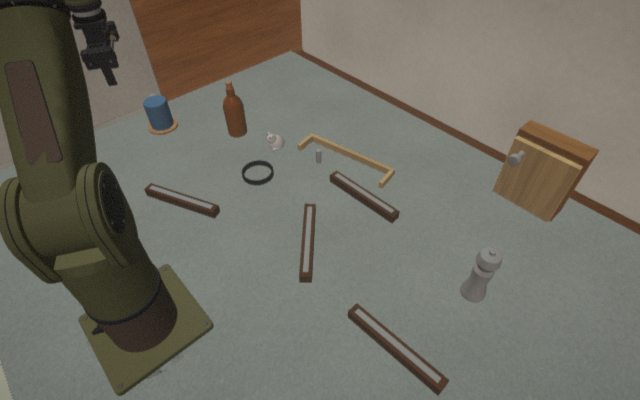

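The top view shows the bay (back rail from (233,120) to (341,98)), the post at (269,140), and the target strip at (345,145), which is the farthest of the four. The frog is at (211,158) and the egg ring at (240,205). Next I'll measure them.

```bash
cat >> h.py <<'E'
def strip(p,c,box,z=26):
    x0,y0,x1,y1=box
    h=cv2.cvtColor(p,cv2.COLOR_BGR2HSV).astype(int); b=p.astype(int)
    m=((b[...,2]-b[...,0]>22)&(h[...,2]<125)).astype(np.uint8)
    k=np.zeros_like(m); k[y0:y1,x0:x1]=m[y0:y1,x0:x1]
    k=cv2.morphologyEx(k,cv2.MORPH_CLOSE,np.ones((9,9)))
    cs=cv2.findContours(k,0,2)[0]; q=max(cs,key=cv2.contourArea).reshape(-1,2)
    W=np.array([ray(c,u,v,z)[:2] for u,v in q],np.float32)
    return cv2.minAreaRect(W),W
E
python3 - <<'E'
from h import *
p=cv2.imread("pics/top0.png"); c=camera_params("top")
r,W=strip(p,c,(290,130,400,160)); print("strip",r,cv2.boxPoints(r).round(0).tolist())
h=cv2.cvtColor(p,cv2.COLOR_BGR2HSV)
m=cv2.inRange(h,(10,70,110),(30,255,255)); k=np.zeros_like(m); k[90:150,225:355]=m[90:150,225:355]
q=cv2.findContours(k,0,2)[0]; q=max(q,key=cv2.contourArea).reshape(-1,2)
W=np.array([ray(c,u,v,22)[:2] for u,v in q],np.float32)
r=cv2.minAreaRect(W); print("bay",r,cv2.boxPoints(r).round(0).tolist())
D=np.load("topD.npy"); P=cloud(c,D); 
s=P[132:150,258:280]; t=s[(s[...,2]>35)&(s[...,2]<60)]; print("post",len(t),t.mean(0) if len(t) else s[...,2].max())
print("shelf z",P[180,340],"strip z",P[145,345],"bay z",P[111,281])
for n,(u0,v0,u1,v1) in dict(frog=(195,140,228,175),ring=(215,180,265,230)).items():
    s=P[v0:v1,u0:u1]; t=s[s[...,2]>8]; print(n,t.min(0).round(),t.max(0).round())
b=(p[132:150,255:285].astype(int)); print(b.sum(2)//3)
E
```

```text
strip ((587.0833740234375, -55.085548400878906), (28.34192657470703, 214.10218811035156), 2.6731224060058594) [[568.0, 51.0], [578.0, -163.0], [606.0, -161.0], [596.0, 53.0]]
bay ((659.7415771484375, 85.59486389160156), (70.24917602539062, 293.1092529296875), 11.981563568115234) [[595.0, 222.0], [656.0, -65.0], [725.0, -50.0], [664.0, 236.0]]
post 38 [603.12406832 135.5638695   43.84608423]
shelf z [ 5.00503869e+02 -4.14087178e+01  4.62200050e-01] strip z [584.92045811 -54.76981251  27.12160858] bay z [680.62679452 107.43923803  19.81596139]
frog [289.  13.   8.] [ 585.  311. 1035.]
ring [289.  13.   8.] [ 484.  257. 1035.]
[[ 96 102 104  99 100  98  99 100  98  96 106  98 101 101  99  97 101  98
   99 100 101  97 100  99 102  97  99 102 100 101]
 [ 99 100 104 103 100  97 101 100 101  99 100 100 100 106 102 101 103 102
   98 100  98  98 102 100 102 102 102  98 102 102]
 [ 98  98  99 100  98  97 101 100 104 103 100 100 103 109 102 103 102 100
  100  97  99 100  98 102 102 102 100 101 101 104]
 [101  99 100 106  97  97  98  99 102 100 103 109 111 112 110 108 100 101
  101  99 103  94  
[... 1082 characters left out ...]
 97  90  77  70  75  82
   89 104 101 102 101 100 103 102 102 103  97 107]
 [103 103 100 100 100  99  99  97  97 100  96  97 100  97  86  87  89  90
   99 102  99 103 100 101 100  99 101 102 101 102]
 [102 103 101 104 101  96 101  99  99  98  97  98 101  96 100  97 104 100
  100  98 100  98 106 104 103  98  96 100  97 104]
 [100  98  99  96  99  99 105 101 100  98  97  98  96 100  99  99 102  96
   99  97  99  97 101  99 104 100 100  99 104 103]
 [102 101 101 101  98  97  99 101 102 107  98 100 102 100  98 102 101  98
  101  94 100 100  99 103 103 100  98 101 101 103]
 [102 105 102 100 105 100  98 102 104  98 103 101 102 102  99 100  97  96
   97  97  98 101 104 102 101 100  99 100  99 103]]
```

Emit:
carry_out(steps="18 -33 0 0 0 1.7 0;18 -33 0 0 0 1.7 0;18 -33 0 0 0 1.7 0;18 -33 0 0 0 1.7 0;18 -33 0 0 0 1.7 0;18 -33 0 0 0 1.7 0;18 -33 0 0 0 1.7 0;18 -33 0 0 0 1.7 0", force=20)

```text
time: 1.1
position: [400.8, 304.7, 255.5]
ee_rot: [-3.141, -0.0, 2.957]
force: [0.5, 1.1, 0.1]
opening: 0.115
gripper_force: 0.0
```

Emit:
carry_out(steps="18 -33 0 0 0 1.7 0;18 -33 0 0 0 1.7 0;18 -33 0 0 0 1.7 0;18 -33 0 0 0 1.7 0;18 -33 0 0 0 1.7 0;18 -33 0 0 0 1.7 0;18 -33 0 0 0 1.7 0;18 -33 0 0 0 1.7 0")

```text
time: 2.1
position: [544.7, 40.8, 255.5]
ee_rot: [3.142, -0.001, -3.089]
force: [0.7, 0.0, -0.7]
opening: 0.002
gripper_force: 0.0
```

Emit:
carry_out(steps="-6 0 -35 0 0 0 0;0 0 -35 0 0 0 0;0 0 -35 0 0 0 0;0 0 -35 0 0 0 0;0 0 -35 0 0 0 0;0 0 -30 0 0 0 0;0 0 -16 0 0 0 0;0 0 -8 0 0 0 0")

```text
time: 3.1
position: [538.3, 42.0, 26.1]
ee_rot: [-3.142, -0.001, -3.09]
force: [0.2, -0.1, 0.2]
opening: 0.006
gripper_force: 0.0
```

```bash
cat >> h.py <<'E'
EX=np.array([.978,.208]);EY=np.array([-.208,.978]);O=np.array([652.8,89.2])
def bayf(P): d=np.array(P)[:2]-O; return np.array([d@EX,d@EY])
E
python3 - <<'E'
from h import *
s=monitor.read_state(); print(s["position"],s["force"],s["joints"])
c=camera_params("side"); p,D=snapshot("side"); cv2.imwrite("pics/side1.png",p)
c=camera_params("wrist"); p,D=snapshot("wrist"); cv2.imwrite("pics/both1.png",cv2.resize(np.vstack([cv2.imread("pics/side1.png"),p]),(480,600)))
E
```

```text
[538.2858058   42.01456882  26.10873147] [ 0.22872685 -0.11450634  0.21306468] [-0.06488602  0.95815598 -0.16531406  1.95255974  0.52271732  0.27300366
  0.95566389]
```

View pics/both1.png

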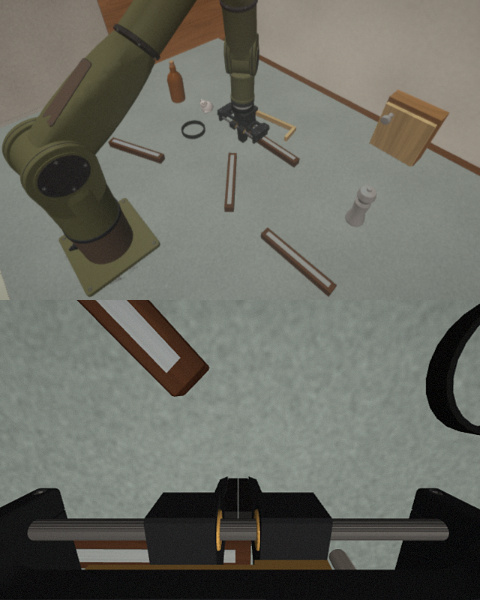

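The finger stands before the strip's left part: in the wrist half the strip's end is at about (252,550), beside the post at (345,560). I'll check where that end is before pushing.

```bash
python3 - <<'E'
from h import *
c=camera_params("wrist")
for u,v in((252,543),(252,565),(80,543)): print(ray(c,u/.75,(v-300)/.75,26).round(1))
E
```

```text
[577.2  53.   26. ]
[598.2  54.5  26. ]
[584.1 -77.9  26. ]
```

Emit:
carry_out(steps="6 6 0 0 0 0 0;7 0 0 0 0 0 0;7 0 0 0 0 0 0;6 0 0 0 0 0 0;6 0 0 0 0 0 0;6 0 0 0 0 0 0;6 0 0 0 0 0 0;6 0 0 0 0 0 0")

```text
time: 4.2
position: [588.8, 47.9, 26.7]
ee_rot: [-3.142, -0.0, -3.09]
force: [-1.9, -0.2, 1.2]
opening: 0.003
gripper_force: 0.8
```

```bash
cat >> h.py <<'E'
def stripside(name="side"):
    # steel inlay + walnut via depth: points 18..34 mm high near bay
    pass
E
python3 - <<'E'
from h import *
s=monitor.read_state(); print(s["position"],s["force"])
c=camera_params("top"); p,D=snapshot("top"); cv2.imwrite("pics/top2.png",cv2.resize(p[70:220,200:420],None,fx=3,fy=3))
c=camera_params("side"); p,D=snapshot("side"); cv2.imwrite("pics/side2.png",p)
E
```

```text
[588.76147004  47.89547663  26.6662527 ] [-1.91848108 -0.17957152  1.22664969]
```

View pics/top2.png

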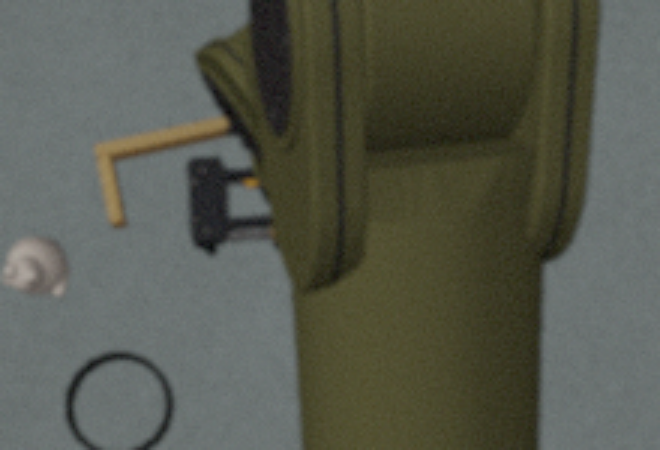

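Emit:
carry_out(steps="-14 0 0 0 0 0 0;-4 0 20 0 0 0 0;0 -10 40 0 0 0 0;0 -40 30 0 0 10 0;0 -40 10 0 0 10 0;0 -40 0 0 0 10 0;0 -40 0 0 0 10 0;0 -40 0 0 0 10 0")

```text
time: 5.3
position: [571.1, -164.1, 128.5]
ee_rot: [-3.139, 0.0, -2.212]
force: [0.9, 0.7, -0.3]
opening: 0.006
gripper_force: 0.0
```

Emit:
carry_out(steps="6 -30 0 0 0 10 0;6 -30 0 0 0 10 0;6 -20 0 0 0 10 0;0 0 0 0 0 0 0;0 0 0 0 0 0 0;0 0 0 0 0 0 0;0 0 0 0 0 0 0;0 0 0 0 0 0 0")

```text
time: 6.3
position: [588.5, -241.5, 126.8]
ee_rot: [3.141, -0.0, -1.692]
force: [0.2, -0.5, -0.8]
opening: 0.004
gripper_force: 0.0
```

```bash
python3 - <<'E'
from h import *
s=monitor.read_state(); print(s["position"],s["joints"])
P,_=snapshot("side"); c=camera_params("wrist"); p,D=snapshot("wrist"); np.savez("w3.npz",p=p,D=D,**c)
t,_=snapshot("top"); cv2.imwrite("pics/top3.png",t); cv2.imwrite("pics/side3.png",P)
cv2.imwrite("pics/b3.png",np.vstack([np.hstack([cv2.resize(t,(400,250)),cv2.resize(P,(400,250))]),cv2.resize(p,(800,500))])[:600])
E
```

```text
[ 588.46877676 -241.5017203   126.83425388] [ 0.7104659   0.9718241  -0.76722156  1.61415002  0.81764918  0.90431212
  2.64936913]
```

View pics/b3.png

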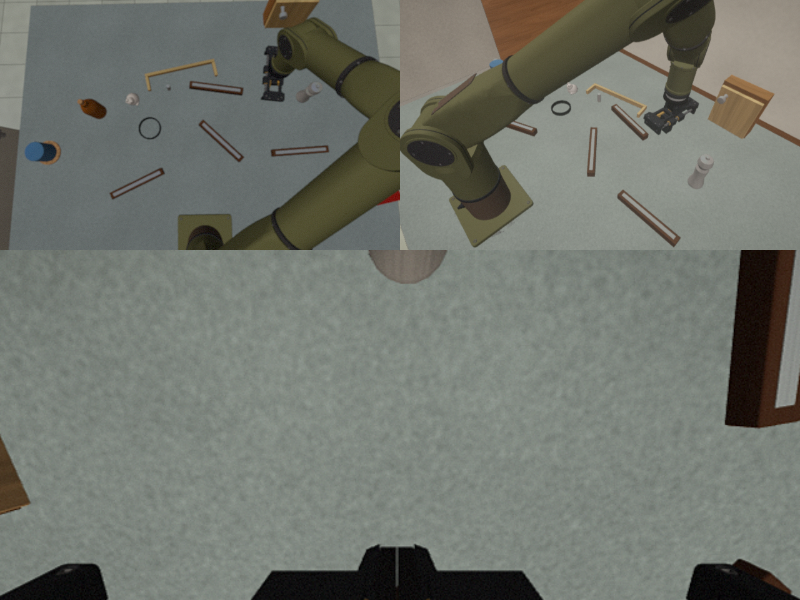

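The strip is now clear in the top view (at about (216,88) in the thumbnail) with its left end turned towards the bay. The arm stands to its right, well clear of the grinder. Next I'll measure the strip.

```bash
cat >> h.py <<'E'
def rep(p,c,box):
    r,W=strip(p,c,box); b=cv2.boxPoints(r); e=sorted([((b[i]+b[(i+1)%4])/2) for i in range(4)],key=lambda q:q[1])
    R,L=e[0],e[-1]; print("size",np.round(r[1],1),"C",np.round(r[0],1),"L",L.round(1),"R",R.round(1),"yaw",np.degrees(np.arctan2(-(L-R)[0],(L-R)[1])).round(1))
    print("bay: C",bayf(r[0]).round(1),"L",bayf(L).round(1),"R",bayf(R).round(1),"yaw", (np.degrees(np.arctan2(-(L-R)[0],(L-R)[1]))-12).round(1))
E
python3 - <<'E'
from h import *
p=cv2.imread("pics/top3.png"); c=camera_params("top"); rep(p,c,(270,120,400,165))
E
```

```text
size [214.1  28.1] C [597.7 -55.9] L [613.8  50. ] R [ 581.6 -161.7] yaw -8.7
bay: C [ -84.1 -130.4] L [-46.3 -30.3] R [-121.9 -230.6] yaw -20.7
```

Emit:
carry_out(steps="-4 20 -20 0 0 -3 0;-4 21 -20 0 0 -3 0;-1 0 -20 0 0 0 0;0 0 -20 0 0 0 0;0 0 -14 0 0 0 0;0 0 -7 0 0 0 0;0 0 0 0 0 0 0;0 0 0 0 0 0 0")

```text
time: 7.45
position: [579.9, -201.1, 26.3]
ee_rot: [-3.141, 0.0, -1.798]
force: [0.1, 0.1, 0.4]
opening: 0.004
gripper_force: 0.0
```

Emit:
carry_out(steps="1 10 0 0 0 0 0;1 10 0 0 0 0 0;1 9 0 0 0 0 0;1 9 0 0 0 0 0;1 9 0 0 0 0 0;1 9 0 0 0 0 0;1 9 0 0 0 0 0;1 9 0 0 0 0 0")

```text
time: 8.45
position: [587.5, -126.4, 25.7]
ee_rot: [3.142, 0.0, -1.798]
force: [-0.2, -4.4, 2.4]
opening: 0.0
gripper_force: 2.0
```

```bash
python3 - <<'E'
from h import *
s=monitor.read_state(); print(s["position"],s["joints"])
P,_=snapshot("side"); t,_=snapshot("top"); cv2.imwrite("pics/top4.png",t); cv2.imwrite("pics/side4.png",P)
cv2.imwrite("pics/b4.png",np.vstack([cv2.resize(t[70:220,200:420],(440,300)),cv2.resize(P[90:270,240:504],(440,300))]))
rep(t,camera_params("top"),(250,90,400,165))
E
```

```text
[ 587.50836201 -126.36773145   25.6990947 ] [ 0.46968872  1.06208552 -0.6095952   1.75179353  0.95959246  0.65660324
  2.20937982]
size [295.2 167.4] C [648.4 -48.6] L [651.2  99. ] R [ 645.5 -196.1] yaw -1.1
bay: C [ -33.  -133.8] L [0.5 9.9] R [ -66.5 -277.5] yaw -13.1
```

View pics/b4.png

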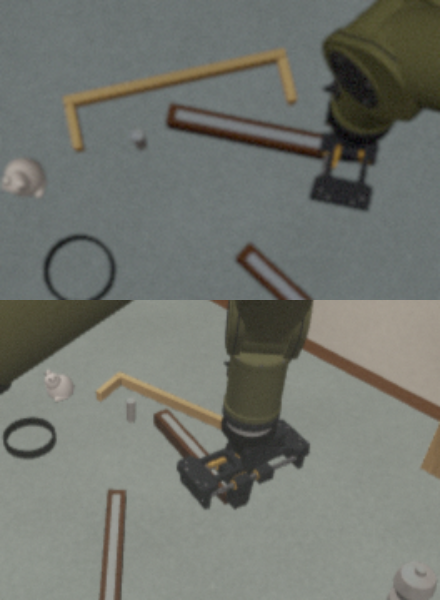

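The left end (px (284,127) in the full image) now points between the post and the back rail, and the strip is at about 25° to the bay. It's well clear of the post, so I'll keep pushing along its axis.

Emit:
carry_out(steps="1 8 0 0 0 0 0;1 8 0 0 0 0 0;1 8 0 0 0 0 0;1 8 0 0 0 0 0;1 8 0 0 0 0 0;1 8 0 0 0 0 0;1 8 0 0 0 0 0;1 6 0 0 0 0 0")

```text
time: 9.55
position: [595.5, -64.3, 25.8]
ee_rot: [3.142, 0.0, -1.798]
force: [-0.4, -1.9, 0.5]
opening: 0.007
gripper_force: 0.9
```

```bash
python3 - <<'E'
from h import *
s=monitor.read_state(); print(s["position"],s["force"])
t,_=snapshot("top"); cv2.imwrite("pics/top5.png",t); cv2.imwrite("pics/b5.png",cv2.resize(t[70:220,200:420],(660,450)))
E
```

```text
[595.49640666 -64.33788796  25.78195418] [-0.42525393 -1.90660212  0.45712259]
```

View pics/b5.png

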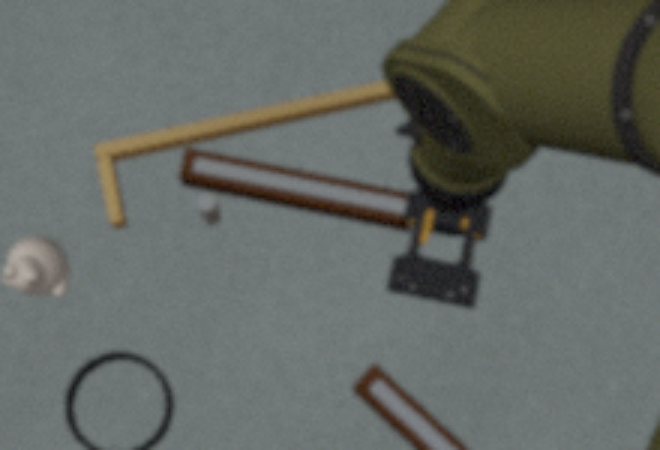

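The left end, at about (184,167) in the crop, is now behind the post (208,205). The strip needs about 30 mm more along its axis so the right end clears the right wall.

Emit:
carry_out(steps="1 6 0 0 0 0 0;1 6 0 0 0 0 0;1 6 0 0 0 0 0;1 6 0 0 0 0 0;1 6 0 0 0 0 0;0 -6 0 0 0 0 0;-6 -20 0 0 0 0 0;-10 -30 0 0 0 0 0")

```text
time: 10.6
position: [584.2, -91.4, 25.7]
ee_rot: [-3.141, 0.001, -1.797]
force: [-0.4, -0.5, -0.2]
opening: 0.005
gripper_force: 0.0
```

Emit:
carry_out(steps="-20 -10 0 0 0 0 0;-30 0 0 0 0 -10 0;0 0 0 0 0 -10 0;0 0 0 0 0 -10 0;0 0 0 0 0 -10 0;0 0 0 0 0 -10 0;0 0 0 0 0 -10 0;0 0 0 0 0 -10 0")

```text
time: 11.6
position: [533.9, -102.3, 25.6]
ee_rot: [3.141, -0.0, -3.027]
force: [-0.5, 0.1, -0.0]
opening: 0.005
gripper_force: 0.0
```

```bash
python3 - <<'E'
from h import *
s=monitor.read_state(); print(s["position"],s["joints"])
t,_=snapshot("top"); cv2.imwrite("pics/top6.png",t); cv2.imwrite("pics/b6.png",cv2.resize(t[70:220,200:420],(660,450)))
p=cv2.imread("pics/top6.png"); c=camera_params("top")
r=rep(p,c,(235,100,345,160))
E
```

```text
[ 533.91163001 -102.25200098   25.64315657] [ 0.25768227  0.96688263 -0.25823184  1.93892704  0.71131787  0.32738817
  1.10961486]
size [246.5 121.8] C [667.7  91.5] L [690.3 212.7] R [645.1 -29.6] yaw -10.6
bay: C [15.1 -0.8] L [ 62.4 112.9] R [ -32.2 -114.6] yaw -22.6
```

View pics/b6.png

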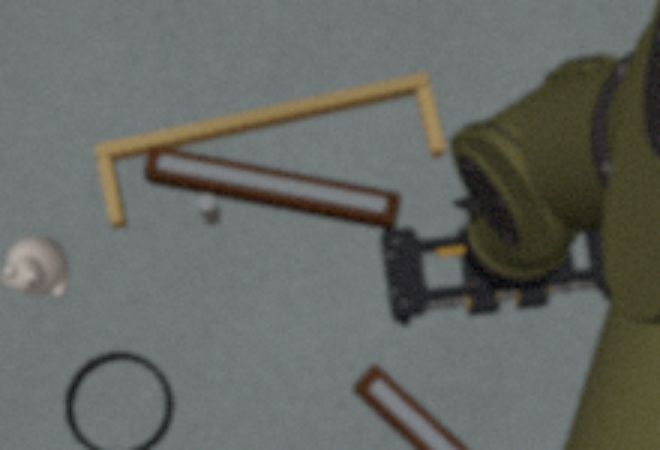

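The strip lies with its left end behind the post, at (149,163) in the crop near the rail, and its right end at (398,209), inside the right wall. Next I'll push the right end in.

Emit:
carry_out(steps="0 14 0 0 0 1 0;0 14 0 0 0 1 0;4 14 0 0 0 1 0;5 14 0 0 0 1 0;5 14 0 0 0 1 0;5 15 0 0 0 0 0;5 0 0 0 0 0 0;5 0 0 0 0 0 0")

```text
time: 12.65
position: [563.7, -16.7, 25.7]
ee_rot: [-3.141, -0.0, -2.933]
force: [-0.2, 0.4, 0.1]
opening: 0.006
gripper_force: 0.0
```

Emit:
carry_out(steps="10 2 0 0 0 0 0;10 2 0 0 0 0 0;10 2 0 0 0 0 0;10 2 0 0 0 0 0;10 2 0 0 0 0 0;10 2 0 0 0 0 0;10 2 0 0 0 0 0;10 2 0 0 0 0 0")

```text
time: 13.65
position: [644.1, 0.4, 25.7]
ee_rot: [3.141, 0.0, -2.932]
force: [0.0, -0.1, -0.1]
opening: 0.002
gripper_force: 0.3
```

Emit:
carry_out(steps="4 1 0 0 0 0 0;4 1 0 0 0 0 0;3 1 0 0 0 0 0;2 0 0 0 0 0 0;2 0 0 0 0 0 0;0 0 0 0 0 0 0;0 0 0 0 0 0 0;0 0 0 0 0 0 0")

```text
time: 14.65
position: [658.7, 3.0, 25.8]
ee_rot: [3.142, 0.001, -2.933]
force: [-0.1, -0.2, 0.4]
opening: 0.003
gripper_force: 0.0
```

```bash
python3 - <<'E'
from h import *
s=monitor.read_state(); print(s["position"],bayf(s["position"]),s["force"])
t,_=snapshot("top"); P,_=snapshot("side"); cv2.imwrite("pics/b7.png",np.vstack([cv2.resize(t[70:220,200:420],(440,300)),cv2.resize(P[90:270,240:504],(440,300))]))
E
```

```text
[658.71793407   3.03136183  25.83998834] [-12.13533722 -85.50385842] [-0.08415455 -0.22512805  0.40122435]
```

View pics/b7.png

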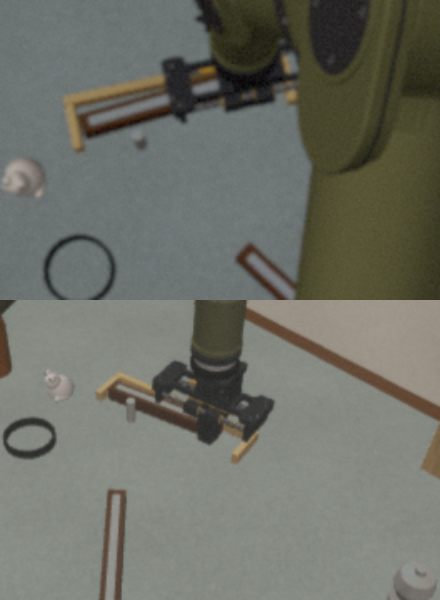

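The right end is almost in and the left end has swung back a little, at (80,127) in the upper crop, as expected. Next I'll push the left part in through the window between the post and the left wall.

Emit:
carry_out(steps="-16 -3 0 0 0 0 0;-20 -4 10 0 0 0 0;-22 -3 30 0 0 0 0;-7 35 20 0 0 0 0;-7 36 10 0 0 0 0;-7 36 0 0 0 0 0;-7 36 0 0 0 0 0;1 36 0 0 0 0 0")

```text
time: 15.75
position: [572.9, 173.2, 96.0]
ee_rot: [-3.142, -0.0, -2.932]
force: [0.0, -0.6, 0.3]
opening: 0.006
gripper_force: 0.0
```

```bash
python3 - <<'E'
from h import *
s=monitor.read_state(); print(s["position"],bayf(s["position"]),s["joints"])
t,_=snapshot("top"); cv2.imwrite("pics/top8.png",t); 
c=camera_params("wrist"); p,_=snapshot("wrist"); np.savez("w8.npz",p=p,**c)
P,_=snapshot("side"); cv2.imwrite("pics/b8.png",np.vstack([np.hstack([cv2.resize(t[70:220,200:420],(400,300)),cv2.resize(P[90:270,240:504],(400,300))]),cv2.resize(p,(480,300)) @np.eye(3) if 0 else np.pad(cv2.resize(p,(480,300)),((0,0),(0,320),(0,0)))]))
E
```

```text
[572.92372318 173.18187771  95.97163425] [-60.65076816  98.74854198] [-0.15648468  0.89670827 -0.38052534  1.75757426  0.54487113  0.59421166
  0.91373843]
```

View pics/b8.png

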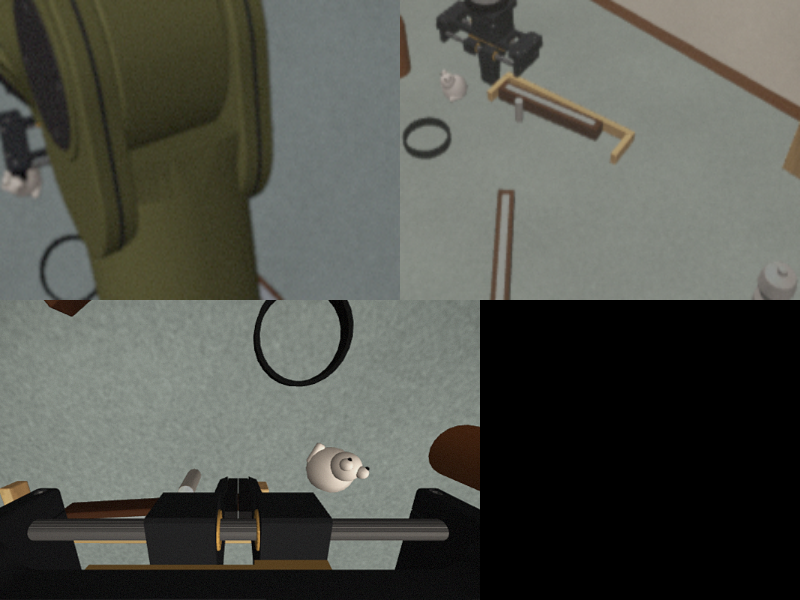

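The strip lies in the bay behind the post, with its left end slightly off the rail. In the wrist view, the post (188,480) and the left wall's tip (262,485) are on either side of the finger. The frog and the ring haven't moved. I'll check the window before lowering.

```bash
python3 - <<'E'
from h import *
c=np.load("w8.npz")
for n,u,v,z in(("wall",262,486,22),("post",190,473,45),("stripR -x top corner",68,509,26),("strip -x edge",155,499,26)):
    P=ray(c,u/.75,(v-300)/.75,z); print(n,P.round(1),bayf(P).round(1))
E
```

```text
wall [595.3 211.4  22. ] [-30.8 131.5]
post [585.9 135.9  45. ] [-55.7  59.6]
stripR -x top corner [665.6   8.3  26. ] [ -4.3 -81.8]
strip -x edge [633.1 100.5  26. ] [-16.9  15.2]
```

Emit:
carry_out(steps="0 0 -25 0 0 0 0;0 0 -25 0 0 0 0;0 0 -14 0 0 0 0;0 0 -6 0 0 0 0;6 1 0 0 0 0 0;6 1 0 0 0 0 0;6 2 0 0 0 0 0;6 1 0 0 0 0 0")

```text
time: 16.9
position: [598.2, 177.3, 26.2]
ee_rot: [3.141, 0.001, -2.932]
force: [-0.1, -1.0, -0.5]
opening: 0.008
gripper_force: 0.0
```

Emit:
carry_out(steps="6 1 0 0 0 0 0;6 1 0 0 0 0 0;5 1 0 0 0 0 0;4 1 0 0 0 0 0;3 1 0 0 0 0 0;2 0 0 0 0 0 0;2 1 0 0 0 0 0;0 0 0 0 0 0 0")

```text
time: 17.9
position: [624.3, 182.4, 25.6]
ee_rot: [-3.141, -0.003, -2.933]
force: [-5.8, -2.4, 4.0]
opening: 0.005
gripper_force: 2.5
```

```bash
python3 - <<'E'
from h import *
s=monitor.read_state(); print(s["position"],bayf(s["position"]),s["force"])
E
```

```text
[624.31003612 182.42779818  25.61402821] [-8.47180265 97.10269911] [-5.84510657 -2.3902802   4.02412833]
```

Emit:
carry_out(steps="-14 -3 0 0 0 0 0;-16 -4 0 0 0 0 0;-16 -3 25 0 0 0 0;0 0 35 0 0 0 0;7 -33 10 0 0 0 0;7 -34 0 0 0 0 0;7 -34 0 0 0 0 0;8 -33 0 0 0 0 0")

```text
time: 18.9
position: [609.9, 37.7, 96.1]
ee_rot: [-3.141, 0.003, -2.933]
force: [-0.4, 0.2, -0.1]
opening: 0.006
gripper_force: 0.0
```

Emit:
carry_out(steps="0 0 -25 0 0 0 0;0 0 -25 0 0 0 0;0 0 -15 0 0 0 0;0 0 -5 0 0 0 0;8 2 0 0 0 0 0;8 2 0 0 0 0 0;7 1 0 0 0 0 0;7 2 0 0 0 0 0")

```text
time: 19.9
position: [639.3, 46.0, 26.1]
ee_rot: [-3.142, 0.001, -2.933]
force: [0.2, -0.4, 0.2]
opening: 0.008
gripper_force: 0.0
```

Emit:
carry_out(steps="5 1 0 0 0 0 0;4 1 0 0 0 0 0;3 1 0 0 0 0 0;3 0 0 0 0 0 0;2 0 0 0 0 0 0;2 0 0 0 0 0 0;0 0 0 0 0 0 0;0 0 0 0 0 0 0")

```text
time: 20.9
position: [653.9, 49.0, 25.5]
ee_rot: [3.141, -0.007, -2.932]
force: [-9.5, -0.7, 8.0]
opening: 0.01
gripper_force: 4.7
```

```bash
python3 - <<'E'
from h import *
s=monitor.read_state(); print(s["position"],bayf(s["position"]),s["force"])
E
```

```text
[653.87083124  48.95834388  25.52344461] [ -7.32299152 -39.57907259] [-9.51155634 -0.7340122   8.0096265 ]
```

Emit:
carry_out(steps="-12 -3 0 0 0 0 0;-25 -5 0 0 0 0 0;-20 0 30 0 0 0 0;-20 10 50 0 0 0 0;-20 30 50 0 0 0 0;-20 40 50 0 0 0 0;-20 45 30 0 0 0 0;-20 45 0 0 0 0 0")

```text
time: 21.9
position: [503.3, 211.1, 235.4]
ee_rot: [3.139, 0.008, -2.933]
force: [1.4, 0.8, 0.3]
opening: 0.004
gripper_force: 0.0
```

Emit:
carry_out(steps="-25 40 0 0 0 0 0;-25 40 0 0 0 0 0;-25 40 0 0 0 0 0;-25 40 0 0 0 0 0;-25 40 0 0 0 0 0;-25 40 0 0 0 0 0;-25 40 0 0 0 0 0;0 0 0 0 0 0 0")

```text
time: 22.9
position: [323.0, 493.2, 232.9]
ee_rot: [3.136, -0.0, -2.925]
force: [0.2, 0.1, -0.5]
opening: 0.002
gripper_force: 0.0
```

```bash
python3 - <<'E'
from h import *
s=monitor.read_state(); print(s["position"])
t,_=snapshot("top"); cv2.imwrite("pics/top9.png",t)
P,_=snapshot("side"); cv2.imwrite("pics/b9.png",np.vstack([cv2.resize(t[80:170,180:380],(660,297)),cv2.resize(P[110:210,260:480],(660,300))]))
E
```

```text
[322.95791074 493.24696071 232.94150401]
```

View pics/b9.png

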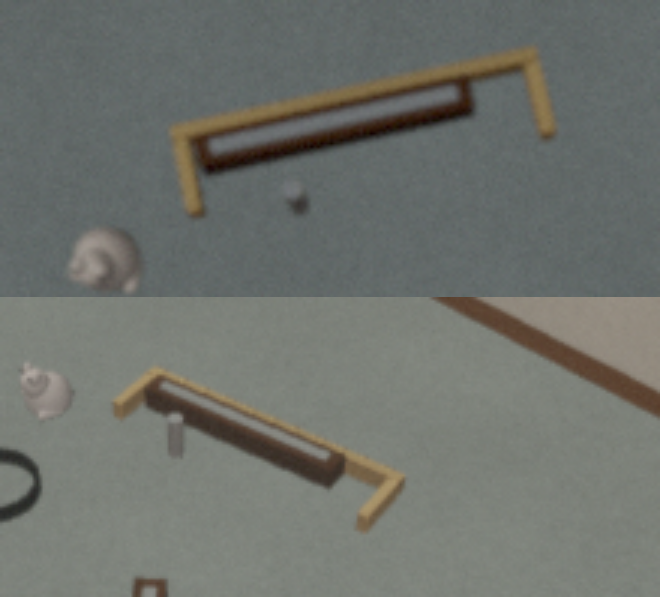

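The strip lies behind the post against the back rail, its ends at about (205,155) and (468,95) in the upper crop, all inside the bay. I'll check once that it's flush along its length.

```bash
python3 - <<'E'
from h import *
p=cv2.imread("pics/top9.png"); c=camera_params("top")
b=p.astype(int); h=cv2.cvtColor(p,cv2.COLOR_BGR2HSV).astype(int)
oak=(b[...,2]-b[...,0]>40)&(h[...,2]>110); wal=(b[...,2]-b[...,0]>12)&(h[...,2]<95)
W=[];K=[]
for u in range(248,318):
    v=np.where(oak[90:150,u])[0]+90; w=np.where(wal[100:150,u])[0]+100
    if len(v): K.append(ray(c,u,v.min()-.5,22)[:2])
    if len(w): W.append(ray(c,u,w.max()+.5,26)[:2])
for n,A in(("rail outer",K),("strip front",W)):
    A=np.array([bayf(a) for a in A]); f=np.polyfit(A[:,1],A[:,0],1); print(n,len(A),np.degrees(np.arctan(f[0])).round(2),"x at y=-80,20,115:",np.polyval(f,[-80,20,115]).round(1))
E
```

```text
rail outer 70 -0.03 x at y=-80,20,115: [40.  39.9 39.9]
strip front 70 -0.1 x at y=-80,20,115: [-2.5 -2.7 -2.9]
```

```bash
python3 -c "
from plant import close_job
print(close_job())"
```

```text
the job is handed in; nothing more can be done
None
```

The walnut strip lies flush along the bay's back rail behind the post (parallel to it within about 0.1°), pushed in left end first, then right. I handed the job in at about 23 s with the arm clear and the frog, grinder, bottle and egg ring untouched.

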